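# Nest the lamp housings on the inclined stands

### The job

Two loose LED-lamp housings, one wide and one narrow, stand on the test bench: put each into the matching housing clamped on the inclined stands, so that it is nested fully home along the slanted axis. Keep hold of each one and lower it in rather than letting it drop, and do not push the other things on the bench about.

Things in the scene. Friction and masses are not known exactly. Their poses are not given: they have to be found in the camera images.
- housing_large: Loose white plastic lamp housing, the wide one: round hollow cup 92 mm tall, mouth up on the bench. Outer diameter 31 mm at the foot, evenly to 52 at height 60, then a shoulder (60-63) out to a straight collar 63 across from 63 up to the rim. Wall 2.5 mm, about 90 g. Grip across the outside of the collar. Origin: centre of its underside; +z along its axis to the mouth; yaw means nothing.
- housing_small: Loose white plastic lamp housing, the narrow one: round hollow cup 92 mm tall, mouth up on the bench. Outer diameter 26 mm at the foot, evenly to 41 at height 60, then a shoulder (60-63) out to a straight collar 51 across from 63 up to the rim. Wall 2.3 mm, about 70 g. Grip across the outside of the collar. Origin: centre of its underside; +z along its axis to the mouth; yaw means nothing.
- base_large: Housing shaped like housing_large, clamped fast in a stand 130 x 90 mm, 75 high; axis leans 30 degrees towards the robot (stand yaw within 20). Origin: centre of its underside, about 43 mm above the bench; +z along the axis out of the mouth, +y level. Its mate, fully home, rests its shoulder on this rim (z = 92 mm), origin on this axis at z about 31 mm, side play up to 3 mm.
- base_small: Housing shaped like housing_small, clamped fast in a stand 130 x 90 mm, 75 high; axis leans 30 degrees towards the robot (stand yaw within 20). Origin: centre of its underside, about 43 mm above the bench; +z along the axis out of the mouth, +y level. Its mate, fully home, rests its shoulder on this rim (z = 92 mm), origin on this axis at z about 31 mm, side play up to 3 mm.
- large_rim (a point): Centre of the mouth of base_large, at its rim.
- small_rim (a point): Centre of the mouth of base_small, at its rim.
- flux_jar: Bystander, loose: amber jar, diameter 44, height 65, standing between the two stands (mm). Origin at its underside.
- usb_meter: Bystander, loose: small black USB power meter lying flat, 62 x 40 x 16 (mm). Origin at its underside.
- magnifier: Bystander, loose: magnifying glass with blue handle lying flat, about 190 long, 18 high (mm). Origin at its underside.
- multimeter: Bystander, loose: yellow hand multimeter lying flat, 170 x 85 x 46 (mm). Origin at its underside.
- solder_reel: Bystander, loose: steel-coloured reel, diameter 64, height 46, standing on its flange (mm). Origin at its underside.
- screwdriver: Bystander, loose: screwdriver lying flat, 190 long (mm). Origin at its underside.
- mug: Bystander, loose: blue mug, diameter 76, height 90, at the back (mm). Origin at its underside.
Mind the look-alikes: they are no part of the job. Leave any pink look-alike of the housing_large alone. Leave any pink look-alike of the housing_small alone.

How it is judged:
At the end, for the whole second after the job is handed in: Each loose housing sits in the clamped housing of its own size: origin within 6 mm of the clamped housing's axis (each way) and 26 to 35 mm along it, axes within 0.09 rad, at rest (x of housing_large in the frame of base_large between -0.006 and 0.006 m and y of housing_large in the frame of base_large between -0.006 and 0.006 m and z of housing_large in the frame of base_large between 0.026 and 0.035 m and angle between the z axis of housing_large and the z axis of base_large, either way round below 0.09 rad and linear speed of each of housing_large, housing_small below 0.01 m/s and x of housing_small in the frame of base_small between -0.006 and 0.006 m and y of housing_small in the frame of base_small between -0.006 and 0.006 m and z of housing_small in the frame of base_small between 0.026 and 0.035 m and angle between the z axis of housing_small and the z axis of base_small, either way round below 0.09 rad); the robot touches nothing.
It fails at once if a housing is let go inside its mate while more than about 20 mm short of home (origin 50 to 90 mm along the axis and no finger touching it) ((x of housing_large in the frame of base_large between -0.015 and 0.015 m and y of housing_large in the frame of base_large between -0.015 and 0.015 m and z of housing_large in the frame of base_large between 0.05 and 0.09 m and contact force between the fingers and housing_large below 0.05 N) or (x of housing_small in the frame of base_small between -0.015 and 0.015 m and y of housing_small in the frame of base_small between -0.015 and 0.015 m and z of housing_small in the frame of base_small between 0.05 and 0.09 m and contact force between the fingers and housing_small below 0.05 N)).
It fails at once if a bystander is moved more than 30 mm (distance of any of flux_jar, usb_meter, magnifier, multimeter, solder_reel, screwdriver, mug from where it was at the start of the episode above 0.03 m).
It also fails if it takes over 53 s, if anything falls off the work surface, if the arm or the gripper's body presses on something with over 40 N, if the wrist force passes 120 N, or if a joint passes its speed limit or range.

### The arm

A 6-joint arm with a two-finger parallel gripper is mounted at the origin on the work surface. World frame = base frame: x ahead of the robot, y to its left, z up, the work surface at z = 0. Lengths are in m, angles in rad, forces in N, time in s.
With the tool pointing down it reaches from about 0.4 to 0.825 m from the base axis. Payload 7 kg.
Tool frame: the origin (TCP) lies on the centre line of the jaws, within the pads' length; the fingertips stand 22 mm ahead of it and the grasp point (between the pads) lies 3 mm ahead of it; z points along the fingers, y is the line along which they close (so a half turn about z gives the same grasp; the last joint's range is limited). The gripper opens to 88 mm and grips with 3 to 60 N. Pads are 19 mm wide; open, the fingers measure 130 mm over their backs; the gripper's body (78 mm by 193 mm) begins 47 mm behind the grasp point.
Start: joints at [1.56, 0.359, 0.012, 0, -1.224, -0.288], TCP at [0.199, 0.645, 0.249] pointing down, gripper open.
Joint ranges: [-3.07, 3.07], [-1.43, 2.12], [-1.02, 1.25], [-3.03, 1.67], [-3.05, -0], [-3.03, 3.03]. Speed limits (rad/s): [2.39, 2.39, 3.01, 3.14, 3.14, 3.14].

### API

Orientations are given as [roll, pitch, yaw] about the fixed x, y, z axes, in that order (R = Rz(yaw) Ry(pitch) Rx(roll)).
In Python, from station import arm gives the robot as it stands.
- The arm moves only by the tool arm_command, never from a script. Its argument "series" is one flat list of numbers, 7 for each row, row after row: the turn, a rotation vector about the tool's x, y, z each as a share of 90 degrees, from -1 to 1, then the shift along the tool's x, y, z each as a share of 0.1 m, from -1 to 1, then the opening, from 0 (shut) to 1 (fully open). A call has 1 to 8 rows; each row is the pose to reach, as a shift and turn from the pose commanded when the call began, along the tool's axes at that moment; what a row does not reach only later rows make up. A row lasts 1/8 s, in which the tool goes at most 62.5 mm and 10.7 degrees, less where a joint would pass 70% of its speed; a pose out of reach is approached as far as the arm can. A call with a number of a shift or a turn outside -1 to 1 is refused whole. A call with a gripper value outside its range is refused whole. The fingers move at their own pace and stop on an object; "force" is the grip in N (left out, the last holds). Time passes only in rows, so rows that repeat a pose let the fingers close. It gives the time, the measured TCP pose, the force, the opening and the grip force at its end, in the units of the state.
- arm.get_state(): the state, without advancing time (a new reading comes with each control period).
- arm.grab_frame(name): name is "scene" or "top" or "wrist"; returns the picture (480x640x3 uint8, blue, green, red); there is no depth.
- arm.camera_model(name): a dict with "fovy" (degrees; the focal length in pixels is half the picture's height over the tangent of half this angle, whatever the lens; pixels are square), "cx", "cy" (the principal point, pixels), "pose" (4x4, takes a point from camera to world coordinates). Camera axes: x right, y down, z forward; pixel columns grow to the right and rows downward; lengths in m; the calibration is good to about 2 mm. A picture is of the moment at which its call begins: read the wrist's pose just before it. camera_model takes no time and is no camera call; for the wrist camera it gives the pose at the moment of the call.
- arm.job_done(): hands the job in; it is judged then, once.
The state is a dict: "t": time; "q": joint angles; "qd": joint speeds; "joint_efforts": joint torques, N m; "eef_pos": TCP position; "ee_rot": TCP orientation; "force": force on the tool from outside, world axes, zero at the start; "moment": the same for the moment, N m; "width": finger opening in m; "gripper_force": force on a finger pad.
Only numpy, scipy, OpenCV 4.12 (cv2) and the standard library are available. Lean on these libraries where they do the work, as an engineer would, in place of code of your own. Each camera call takes 0.05 s, during which the arm holds its last target. There are 200 camera calls.

## Working session

There is one attempt and no reset: what is moved stays moved. The work goes in short steps, Python scripts to look and compute and a tool call to move; the robot and the scene stay as the last step left them, time stands still between calls to the robot, and variables do not carry over. Pictures are saved under pics/ and viewed, at most 10 in all, crops included, and the job is handed in when it is done.

Besides the shell and the picture viewer there is one more tool, called after ">>>" as name(argument=value, ...), one argument or row to a line, values as JSON. arm_command: Moves the arm, as the interface text tells. Its arguments: {"type":"object","properties":{"series":{"type":"array"},"force":{"type":"number"}},"required":["series"]}

```bash
ls; mkdir -p pics
python3 - <<'E'
from station import arm
import cv2,numpy as np
print(arm.get_state())
for n in ['scene','top','wrist']:
    m=arm.camera_model(n);print(n,m['fovy'],m['cx'],m['cy'],np.round(m['pose'],4).tolist())
    f=arm.grab_frame(n);cv2.imwrite(f'pics/{n}0.png',f)
E
```

```text
pics
{'t': 0.0, 'q': array([ 1.56008810e+00,  3.59393080e-01,  1.10325669e-02, -3.55536651e-04,
       -1.22409859e+00, -2.88084755e-01]), 'qd': array([-0.00098814, -0.00104467,  0.0015276 ,  0.00126173, -0.00058526,
        0.00266104]), 'joint_efforts': array([ 7.88056550e-04, -5.82728219e+01,  2.93041205e+01,  6.99707374e+00,
        6.96711868e-03, -1.66646969e-04]), 'eef_pos': array([0.19859508, 0.64463476, 0.24760624]), 'ee_rot': array([ 3.13990344e+00, -1.52017967e-04, -2.98913942e-01]), 'force': array([-0.0570312 , -0.63428084,  0.08926262]), 'moment': array([ 0.02791206, -0.02733951, -0.01361099]), 'gripper_force': 0.0, 'width': 0.08762254968330321}
scene 46.37748417991211 325.27721064342194 232.68715249651282 [[0.0084, 0.7648, -0.6442, 1.3629], [1.0, -0.0081, 0.0034, -0.0204], [-0.0026, -0.6442, -0.7649, 1.0592], [0.0, 0.0, 0.0, 1.0]]
top 50.260686237431344 316.5451850521921 237.5465385534447 [[-0.0077, -0.995, 0.0991, 0.4705], [-0.9999, 0.007, -0.0076, -0.0058], [0.0069, -0.0991, -0.995, 1.105], [0.0, 0.0, 0.0, 1.0]]
wrist 66.15994584340736 325.7915731392011 239.4226973265681 [[-0.2936, -0.913, -0.2833, 0.2747], [-0.9559, 0.2808, 0.0858, 0.6223], [0.0013, 0.296, -0.9552, 0.3837], [0.0, 0.0, 0.0, 1.0]]
```

View pics/scene0.png

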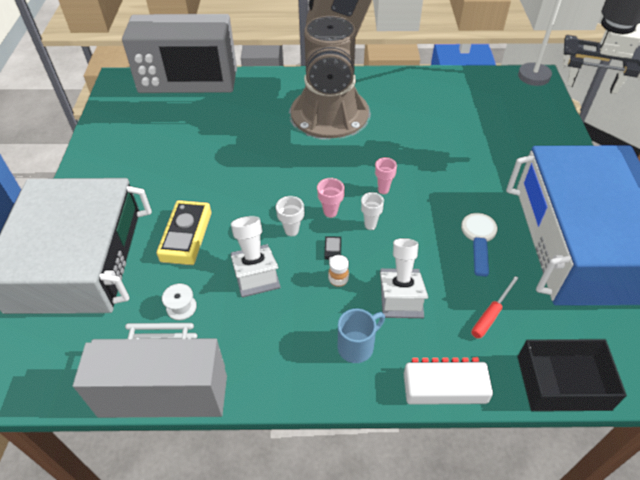

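View pics/top0.png

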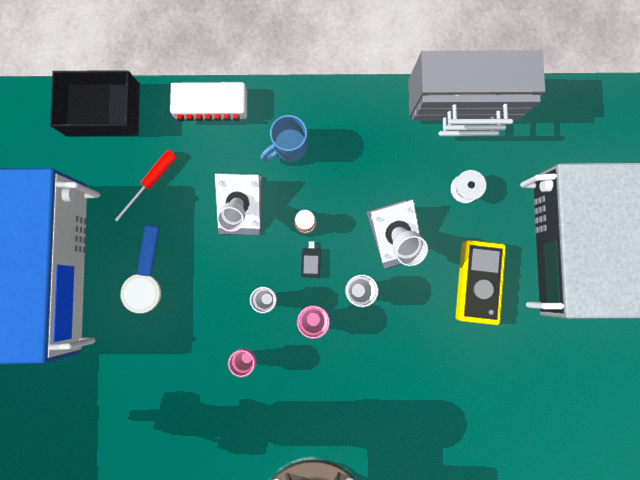

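The scene view shows these candidates for the wide housing: white at scene (290,213) / top (361,290), and pink at (331,196) / (313,321). For the narrow one: white at (372,210) / (263,299), and pink at (385,173) / (241,362). The clamped ones are at scene (246,250) large and (404,265) small, or top (410,245) and (232,213). I choose the free-standing white cups.

```bash
cat > h.py <<'E'
import cv2,numpy as np
from scipy.spatial.transform import Rotation as Ro
def f_of(m): return 240/np.tan(np.radians(m['fovy'])/2)
def ray(m,uv):
    P=np.array(m['pose']);d=np.array([(uv[0]-m['cx'])/f_of(m),(uv[1]-m['cy'])/f_of(m),1.]);d=P[:3,:3]@d
    return P[:3,3],d/np.linalg.norm(d)
def plane(m,uv,z):
    o,d=ray(m,uv);return o+d*(z-o[2])/d[2]
def tri(rs):
    A=np.zeros((3,3));b=np.zeros(3)
    for o,d in rs:
        M=np.eye(3)-np.outer(d,d);A+=M;b+=M@o
    p=np.linalg.solve(A,b)
    return p,[float(np.linalg.norm((np.eye(3)-np.outer(d,d))@(p-o))) for o,d in rs]
def proj(m,p):
    P=np.array(m['pose']);c=P[:3,:3].T@(np.asarray(p)-P[:3,3]);return c[:2]/c[2]*f_of(m)+[m['cx'],m['cy']]
def white(im,s=70,v=60):
    h=cv2.cvtColor(im,cv2.COLOR_BGR2HSV);return ((h[...,1]<s)&(h[...,2]>v)).astype(np.uint8)
def blob(mask,uv):
    n,l,st,c=cv2.connectedComponentsWithStats(mask)
    k=np.argmin([np.hypot(*(c[i]-uv)) if st[i,4]>60 else 1e9 for i in range(1,n)])+1
    return (l==k).astype(np.uint8),st[k]
E
python3 - <<'E'
from h import *; from station import arm
S=cv2.imread('pics/scene0.png');T=cv2.imread('pics/top0.png');ms,mt=arm.camera_model('scene'),arm.camera_model('top')
for n,s,t in [('L',(290,213),(361,290)),('S',(372,210),(263,299))]:
    b,st=blob(white(T),t);cs=cv2.findContours(b,0,2)[0][0];(c,r)=cv2.minEnclosingCircle(cs)
    b2,s2=blob(white(S),s);x,y,w,h=s2[:4];cc=(x+w/2-.5,y+w*.77/2-.5)
    p,e=tri([ray(mt,c),ray(ms,cc)])
    print(n,c,r,st,s2,p,e,'diam',2*r/f_of(mt)*(1.105-p[2]),plane(mt,c,.092))
for n,s,t in [('bL',(246,228),(409,250)),('bS',(405,246),(231,216))]: print(n,tri([ray(mt,t),ray(ms,s)]))
st=arm.get_state();m=arm.camera_model('wrist');R=Ro.from_euler('xyz',st['ee_rot']).as_matrix()
P=np.array(m['pose']);print(np.round(R,3),np.round(R.T@P[:3,:3],3),R.T@(P[:3,3]-st['eef_pos']))
E
```

```text
L (361.59588623046875, 290.3356018066406) 16.808513641357422 [345 274  34  34 866] [275 196  30  40 887] [ 0.46619197 -0.10069686  0.08938541] [0.001021193499495642, 0.0010211934994956474] diam 0.06673045484285921 [ 0.46618853 -0.1014755   0.092     ]
S (262.7021179199219, 299.31915283203125) 13.705954551696777 [249 287  28  26 568] [361 157  37  73 837] [0.45258904 0.09422743 0.19091424] [0.010629479996317012, 0.010629479996317037] diam 0.04897360480327729 [0.45014409 0.0932252  0.092     ]
bL (array([ 0.54417573, -0.19412897,  0.1057069 ]), [0.0003338739245514804, 0.0003338739245514647])
bS (array([0.61172173, 0.15341193, 0.12067654]), [0.0011092859721458243, 0.0011092859721457606])
[[ 0.956 -0.294 -0.   ]
 [-0.294 -0.956 -0.001]
 [ 0.     0.001 -1.   ]] [[ 0.001 -0.955 -0.296]
 [ 1.     0.001  0.   ]
 [ 0.    -0.296  0.955]] [ 0.07932171 -0.00076813 -0.13598464]
```

Run:
```python
import cv2,numpy as np
S=cv2.imread('pics/scene0.png');T=cv2.imread('pics/top0.png')
a=cv2.resize(T[170:390,190:440],None,fx=2.4,fy=2.4,interpolation=cv2.INTER_CUBIC)
cv2.imwrite('pics/c1.png',a)
```

```text
(no output)
```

View pics/c1.png

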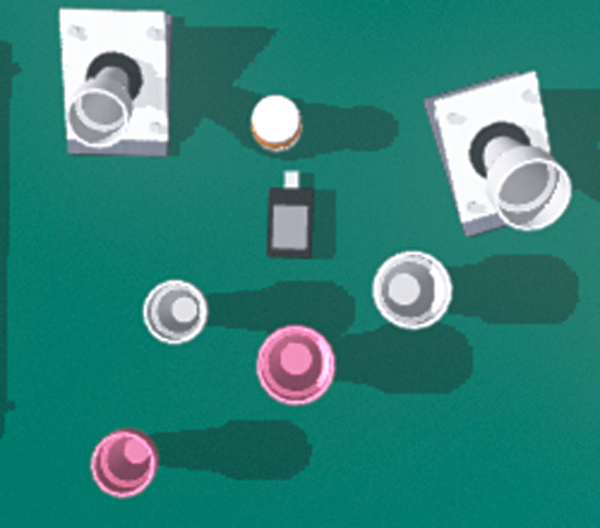

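The close crop confirms the choice: both free-standing cups are white, the wide one at crop (412,290) and the narrow one at (175,311). The pink look-alikes stand next to them, and both bases lean toward the robot. Next I'll bring the wrist camera over the area.

>>> arm_command(
  series=[0,0,0,0.4,0.4,-0.3,1,0,0,0,0.8,0.8,-0.3,1,0,0,0,1,1,-0.3,1],
)

```text
t: 0.52
eef_pos: [0.2657, 0.5178, 0.2791]
ee_rot: [-3.141, 0.0, -0.3]
force: [0.0, 0.1, -0.2]
width: 0.0875
gripper_force: 0.0
```

>>> arm_command(
  series=[0,0,0,0.4,0.4,0,1,0,0,0,0.8,0.8,0,1,0,0,0,1,1,0,1],
)

```text
t: 0.9
eef_pos: [0.3317, 0.3928, 0.2785]
ee_rot: [3.141, 0.0, -0.3]
force: [1.0, 1.5, -0.2]
width: 0.0878
gripper_force: 0.0
```

>>> arm_command(
  series=[0,0,0,0.4,0.4,0,1,0,0,0,0.8,0.8,0,1,0,0,0,1,1,0,1],
)

```text
t: 1.27
eef_pos: [0.3977, 0.2679, 0.2785]
ee_rot: [3.141, 0.0, -0.3]
force: [-0.1, 1.2, 0.2]
width: 0.0875
gripper_force: 0.0
```

>>> arm_command(
  series=[0,0,0,0.4,0.4,0,1,0,0,0,0.8,0.8,0,1,0,0,0,1,1,0,1],
)

```text
t: 1.65
eef_pos: [0.4639, 0.143, 0.2784]
ee_rot: [3.141, 0.0, -0.3]
force: [1.0, 0.6, -0.2]
width: 0.0878
gripper_force: 0.0
```

>>> arm_command(
  series=[0,0,-0.1,0,0.3,0.1,1,0,0,-0.19,0,0.5,0.3,1,0,0,-0.19,0,0.5,0.3,1,0,0,-0.19,0,0.5,0.3,1],
)

```text
t: 2.15
eef_pos: [0.4491, 0.0977, 0.2491]
ee_rot: [-3.141, -0.001, -0.003]
force: [-0.4, -0.0, -0.2]
width: 0.0878
gripper_force: 0.0
```

Run:
```python
from station import arm
import cv2,pickle
m=arm.camera_model('wrist');f=arm.grab_frame('wrist');cv2.imwrite('pics/w1.png',f);pickle.dump(m,open('pics/w1.pkl','wb'))
```

```text
(no output)
```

View pics/w1.png

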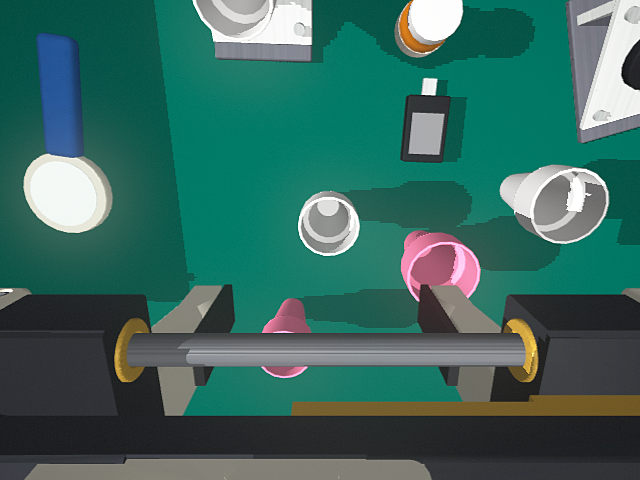

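The wrist view shows the narrow cup's rim at (329,222) and the wide cup's rim at (568,203), with the pink ones below them. Next come two wrist views that also take in both bases.

>>> arm_command(
  series=[0,0,0,0.4,0.4,-0.3,1,0,0,0,0.8,0.8,-0.3,1,0,0,0,1,1,-0.3,1,0,0,0,1,1,-0.3,1,0,0,0,1,1,-0.3,1],
)

```text
t: 2.82
eef_pos: [0.5486, -0.0022, 0.2786]
ee_rot: [-3.142, 0.0, -0.001]
force: [0.1, 0.7, 0.2]
width: 0.0879
gripper_force: 0.0
```

Run:
```python
from station import arm
import cv2,pickle
m=arm.camera_model('wrist');f=arm.grab_frame('wrist');cv2.imwrite('pics/w2.png',f);pickle.dump(m,open('pics/w2.pkl','wb'))
```

>>> arm_command(
  series=[0,0,0,-0.4,0.2,-0.3,1,0,0,0,-0.8,0.2,-0.6,1,0,0,0,-0.8,0.2,-0.6,1,0,0,0,-0.8,0.2,-0.6,1],
)

```text
t: 3.38
eef_pos: [0.4682, -0.022, 0.3389]
ee_rot: [-3.141, -0.001, 0.001]
force: [-0.1, 0.1, -0.3]
width: 0.0874
gripper_force: 0.0
```

Run:
```python
from station import arm
import cv2,pickle
m=arm.camera_model('wrist');f=arm.grab_frame('wrist');cv2.imwrite('pics/w3.png',f);pickle.dump(m,open('pics/w3.pkl','wb'))
a=cv2.imread('pics/w2.png')
cv2.imwrite('pics/c23.png',cv2.resize(cv2.vconcat([a[:300],f[:300]]),(640,600)))
```

```text
(no output)
```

View pics/c23.png

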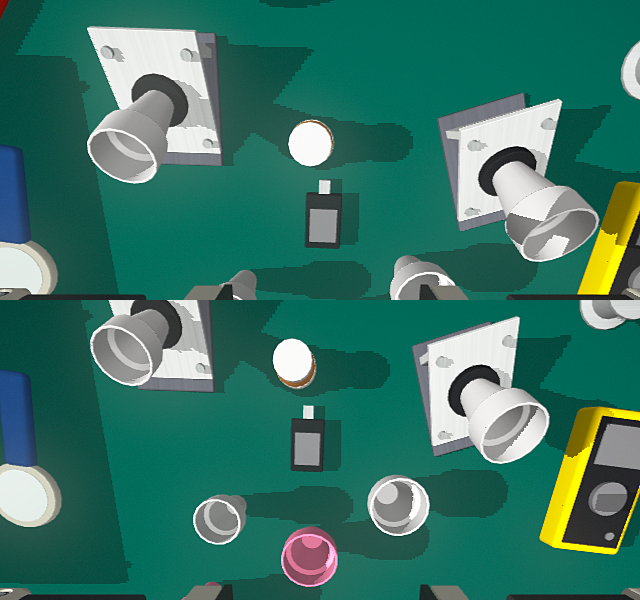

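The upper half (w2) shows the small base's rim at about (128,148) and the large base's at (552,225). The lower half (w3) has the small base rim at (127,352), the large one at (508,430), the narrow cup at (219,520), and the wide cup at (398,505). Rows in w3 are the displayed row minus 300.

```bash
cat > rim.py <<'E'
from h import *; import pickle
W={k:(cv2.imread(f'pics/{k}.png'),pickle.load(open(f'pics/{k}.pkl','rb'))) for k in ['w1','w2','w3']}
G={'L':{'w1':(568,203),'w3':(398,205)},'S':{'w1':(329,222),'w3':(219,220)},
   'bL':{'w2':(552,225),'w3':(508,130)},'bS':{'w2':(128,148),'w3':(127,52)}}
def ring(im,c,rmax=62,t=None):
    # rim = thin lip: along rays from the mouth centre take the strongest dark->bright edge
    g=cv2.GaussianBlur(cv2.cvtColor(im,cv2.COLOR_BGR2GRAY),(3,3),0).astype(np.float32)
    th=np.linspace(0,2*np.pi,180,endpoint=False);r=np.arange(10,rmax,.5)
    X=(c[0]+np.outer(np.cos(th),r)).astype(np.float32);Y=(c[1]+np.outer(np.sin(th),r)).astype(np.float32)
    p=cv2.remap(g,X,Y,1,borderMode=cv2.BORDER_CONSTANT)
    return th,r,p,X,Y
E
python3 - <<'E'
from rim import *
for n in G:
  for k,c in G[n].items():
    g=cv2.cvtColor(W[k][0],cv2.COLOR_BGR2GRAY)
    for t in (225,235,245):
        m=(g>t).astype(np.uint8)
        N,l,st,ce=cv2.connectedComponentsWithStats(m,connectivity=8)
        o=[(st[i].tolist(),np.round(ce[i]).tolist()) for i in range(1,N) if st[i,4]>40 and np.hypot(*(ce[i]-c))<25]
        print(n,k,t,o)
E
```

```text
L w1 225 [([513, 168, 95, 76, 1083], [544.0, 198.0]), ([566, 177, 25, 35, 477], [576.0, 196.0])]
L w1 235 [([518, 168, 90, 51, 359], [563.0, 186.0]), ([566, 177, 25, 35, 440], [576.0, 196.0])]
L w1 245 [([530, 168, 75, 51, 302], [561.0, 184.0]), ([566, 177, 17, 35, 331], [576.0, 196.0])]
L w3 225 [([370, 178, 59, 58, 389], [399.0, 205.0]), ([409, 185, 12, 35, 232], [415.0, 202.0])]
L w3 235 [([370, 178, 59, 58, 344], [399.0, 206.0]), ([409, 185, 12, 35, 205], [415.0, 202.0])]
L w3 245 [([370, 178, 59, 58, 307], [400.0, 206.0]), ([409, 185, 12, 35, 187], [415.0, 202.0])]
S w1 225 [([298, 197, 61, 59, 621], [333.0, 225.0]), ([318, 202, 20, 14, 41], [329.0, 211.0])]
S w1 235 [([298, 197, 61, 59, 541], [331.0, 224.0])]
S w1 245 [([298, 197, 61, 59, 493], [331.0, 224.0])]
S w3 225 [([193, 199, 47, 45, 242], [217.0, 221.0])]
S w3 235 [([193, 200, 47, 44, 220], [217.0, 221.0])]
S w3 245 [([193, 200, 47, 44, 195], [217.0, 222.0])]
bL w2 225 [([520, 235, 49, 27, 411], [552.0, 247.0])]
bL w2 235 [([521, 235, 48, 27, 273], [553.0, 246.0])]
bL w2 245 [([514, 209, 36, 12, 50], [533.0, 216.0])]
bL w3 225 []
bL w3 235 [([473, 91, 76, 73, 1408], [506.0, 126.0])]
bL w3 245 [([481, 102, 67, 41, 128], [508.0, 115.0]), ([481, 121, 67, 42, 135], [516.0, 150.0])]
bS w2 225 [([87, 111, 69, 72, 443], [122.0, 152.0])]
bS w2 235 [([87, 129, 69, 54, 336], [122.0, 155.0])]
bS w2 245 [([87, 129, 60, 29, 120], [108.0, 138.0])]
bS w3 225 [([91, 25, 61, 61, 348], [122.0, 55.0])]
bS w3 235 [([91, 25, 61, 61, 307], [122.0, 56.0])]
bS w3 245 []
```

```bash
cat > fit.py <<'E'
from rim import *
def basis(n):
    u=np.cross(n,[0,0,1.]) if abs(n[2])<.999 else np.array([1.,0,0]);u/=np.linalg.norm(u);return u,np.cross(n,u)
th=np.linspace(0,2*np.pi,120,endpoint=False)
def lip(im,m,c,n,r,w):
    """lip pixels: brightest top-hat within w px of the predicted rim circle"""
    g=cv2.cvtColor(im,cv2.COLOR_BGR2GRAY);t=cv2.morphologyEx(g,cv2.MORPH_TOPHAT,np.ones((7,7),np.uint8)).astype(np.float32)
    u,v=basis(n);out=[];c0=proj(m,c)
    for a in th:
        p=proj(m,c+r*(np.cos(a)*u+np.sin(a)*v));d=(p-c0)/np.linalg.norm(p-c0)
        s=np.arange(-w,w+.1,.25);q=p+s[:,None]*d
        val=cv2.remap(t,q[:,0].astype(np.float32)[None],q[:,1].astype(np.float32)[None],1)[0]
        k=val.argmax()
        if val[k]>20 and 0<k<len(s)-1: ww=val*(abs(s-s[k])<1.5);out.append(ww@q/ww.sum())
    return np.array(out)
def clean(pts,it=4):
    for _ in range(it):
        e=cv2.fitEllipse(pts.astype(np.float32));(cx,cy),(A,B),an=e;a=np.radians(an)
        q=(pts-[cx,cy])@np.array([[np.cos(a),-np.sin(a)],[np.sin(a),np.cos(a)]])
        rr=abs(np.hypot(q[:,0]/(A/2),q[:,1]/(B/2))-1)*np.sqrt(A*B)/2
        if (rr<1).sum()<30: break
        pts=pts[rr<max(1,np.median(rr)*2)]
    return pts,e,rr
def measure(views,n,r,w=7,c=None):
    if c is None: c,_=tri([ray(m,g) for im,m,g in views])
    for it in range(4):
        u,v=basis(n);C=[];rays=[];info=[]
        for im,m,_ in views:
            pts,e,rr=clean(lip(im,m,c,n,r,w if it==0 else 4))
            X=[]
            for p in pts:
                o,d=ray(m,p);X.append(o+d*((c-o)@n)/(d@n)-c)
            X=np.array(X);x,y=X@u,X@v
            s=np.linalg.lstsq(np.c_[2*x,2*y,np.ones(len(x))],x*x+y*y,rcond=None)[0]
            cc=c+s[0]*u+s[1]*v;rad=np.sqrt(s[2]+s[0]**2+s[1]**2)
            o=np.array(m['pose'])[:3,3];rays.append((o,(cc-o)/np.linalg.norm(cc-o)))
            info.append((len(pts),round(rad*1e3,2),round(float(rr.mean()),2),np.round(cc,4).tolist()))
        c,e=tri(rays)
    return c,np.round(np.array(e)*1e3,2),info
def axis(psi,lean=np.pi/6): return np.array([-np.sin(lean)*np.cos(psi),-np.sin(lean)*np.sin(psi),np.cos(lean)])
E
python3 - <<'E'
from fit import *
for n,N,r in [('L',np.array([0,0,1.]),.0302),('S',np.array([0,0,1.]),.0243),('bL',axis(.27),.0302),('bS',axis(.05),.0243)]:
    print(n,*measure([(*W[k],g) for k,g in G[n].items()],N,r))
E
```

```text
L [ 0.46533619 -0.09836539  0.09205274] [0.01 0.01] [(118, np.float64(29.96), 0.21, [0.4653, -0.0984, 0.0921]), (120, np.float64(29.96), 0.15, [0.4653, -0.0984, 0.0921])]
S [0.44883535 0.096894   0.09140529] [0.02 0.02] [(114, np.float64(24.05), 0.3, [0.4489, 0.0969, 0.0914]), (120, np.float64(24.05), 0.11, [0.4488, 0.0969, 0.0914])]
bL [ 0.5393997  -0.20689343  0.09302876] [0.75 0.75] [(20, np.float64(31.02), 0.76, [0.5393, -0.2058, 0.0936]), (76, np.float64(32.4), 0.17, [0.5398, -0.2073, 0.0936])]
bS [0.60458494 0.15660755 0.12322272] [0.08 0.08] [(118, np.float64(23.97), 0.18, [0.6044, 0.1579, 0.1207]), (117, np.float64(23.96), 0.16, [0.605, 0.1578, 0.121])]
```

```bash
sed -i 's/range(4)/range(15)/' fit.py
cat > bases.py <<'E'
from fit import *
# stand yaw: top-face edges in view w2/w3 cast onto the plane z=0.075 (white plate)
for n,g,psis in [('bL',G['bL'],(.2,.27,.34)),('bS',G['bS'],(0,.05,.1))]:
  for ps in psis:
    r=.0302 if n=='bL' else .0243
    c0=plane(W['w3'][1],g['w3'],.1225)
    print(n,ps,*measure([(*W[k],q) for k,q in g.items()],axis(ps),r,6,c0))
T=cv2.imread('pics/top0.png')
from station import arm
mt=arm.camera_model('top')
for n,(im,m,uv) in {'bS w2':(*W['w2'],(200,130)),'bL w2':(*W['w2'],(470,150)),'bL w3':(*W['w3'],(440,90)),'bS top':(T,mt,(232,213)),'bL top':(T,mt,(398,235))}.items():
    h=cv2.cvtColor(im,cv2.COLOR_BGR2HSV);mk=((h[...,1]<40)&(h[...,2]>215)).astype(np.uint8)
    b,st=blob(mk,uv);cs=max(cv2.findContours(b,0,2)[0],key=len)[:,0]
    P=np.array([plane(m,p,.075)[:2] for p in cs])
    # dominant edge direction mod 90 by line segments
    L=cv2.createLineSegmentDetector(0).detect((b*255))[0][:,0]
    for s in L:
        if np.hypot(s[2]-s[0],s[3]-s[1])>18:
            a,bb=plane(m,s[:2],.075),plane(m,s[2:],.075);d=bb-a
            print(n,np.round(s),'len %.0f yaw %.3f'%(1e3*np.hypot(*d[:2]),(np.arctan2(d[1],d[0])+np.pi/4)%(np.pi/2)-np.pi/4))
E
python3 bases.py
```

```text
bL 0.2 [ 0.54048908 -0.19296506  0.12315518] [0. 0.] [(110, np.float64(29.51), 0.16, [0.5405, -0.193, 0.1231]), (96, np.float64(29.82), 0.18, [0.5405, -0.193, 0.1231])]
bL 0.27 [ 0.54053737 -0.1931193   0.1232631 ] [0.07 0.07] [(110, np.float64(29.87), 0.16, [0.5406, -0.1932, 0.1233]), (97, np.float64(30.0), 0.19, [0.5405, -0.193, 0.1233])]
bL 0.34 [ 0.54063392 -0.19308437  0.12363823] [0.17 0.17] [(107, np.float64(30.19), 0.15, [0.5407, -0.1933, 0.1236]), (97, np.float64(30.22), 0.19, [0.5406, -0.1929, 0.1236])]
bS 0 [0.60459625 0.15670833 0.12312703] [0.07 0.07] [(118, np.float64(23.98), 0.18, [0.6046, 0.1566, 0.1231]), (117, np.float64(23.98), 0.16, [0.6046, 0.1568, 0.1231])]
bS 0.05 [0.60459589 0.15667977 0.12307674] [0.09 0.09] [(119, np.float64(23.8), 0.2, [0.6046, 0.1566, 0.1231]), (117, np.float64(23.82), 0.17, [0.6046, 0.1568, 0.1231])]
bS 0.1 [0.60459591 0.15655862 0.1232026 ] [0.1 0.1] [(118, np.float64(23.59), 0.19, [0.6046, 0.1565, 0.1232]), (117, np.float64(23.66), 0.17, [0.6046, 0.1567, 0.1232])]
bS w2 [167. 151. 218. 153.] len 46 yaw -0.025
bL w2 [460. 132. 458. 219.]
[... 595 characters left out ...]
8 yaw 0.284
bL w3 [490. 120. 525. 102.] len 38 yaw 0.497
bL w3 [516.  16. 428.  44.] len 85 yaw 0.283
bL w3 [446.  91. 458.  72.] len 20 yaw -0.502
bL w3 [507. 166. 548. 135.] len 50 yaw 0.691
bL w3 [535. 115. 501. 156.] len 51 yaw -0.611
bL w3 [491.  92. 475.  81.] len 20 yaw -0.539
bS top [257. 175. 216. 173.] len 84 yaw -0.046
bS top [214. 174. 217. 214.] len 83 yaw 0.070
bS top [259. 221. 258. 184.] len 75 yaw 0.025
bS top [246. 219. 231. 229.] len 36 yaw 0.581
bL top [371. 216. 382. 262.] len 94 yaw 0.213
bL top [411. 200. 371. 211.] len 86 yaw 0.284
bL top [418. 231. 412. 200.] len 65 yaw 0.159
bL top [396. 248. 411. 235.] len 40 yaw 0.703
bL top [424. 245. 411. 263.] len 46 yaw -0.639
```

```bash
cat > go.py <<'E'
from fit import *; from station import arm
def pose(st): return np.array(st['eef_pos']),Ro.from_euler('xyz',st['ee_rot']).as_matrix()
def down(yaw): return Ro.from_euler('xyz',[np.pi,0,yaw]).as_matrix()
RIM={'S':np.array([.6046,.1567,.1231]),'L':np.array([.5405,-.1931,.1233])};PSI={'S':-.035,'L':.286}
def along(n,zc,tcp_up=.088):
    """TCP pose for cup origin at zc along base axis"""
    a=axis(PSI[n]);o=RIM[n]-.092*a;z=-a;y=np.cross(z,[1,0,0]);y=np.array([-np.sin(PSI[n]),np.cos(PSI[n]),0])*-1
    return o+(zc+tcp_up)*a,np.c_[np.cross(y,z),y,z]
def show(targets,st=None):
    p,R=pose(st or arm.get_state())
    for t,Q in targets:
        d=R.T@(t-p);w=Ro.from_matrix(R.T@Q).as_rotvec()
        print('to',np.round(t,4),'turn',np.round(w/(np.pi/2),3),'shift',np.round(d/.1,3));p,R=t,Q
E
python3 - <<'E'
from go import *
S=np.array([.4488,.0969,0])
show([(S+[0,0,.2],down(.4)),(S+[0,0,.088],down(.4)),(S+[0,0,.26],down(.4)),along('S',.16),along('S',.10),along('S',.033)])
E
```

```text
to [0.4488 0.0969 0.2   ] turn [-0.     0.    -0.254] shift [-0.195 -1.19   1.383]
to [0.4488 0.0969 0.088 ] turn [0. 0. 0.] shift [ 0.   -0.    1.12]
to [0.4488 0.0969 0.26  ] turn [0. 0. 0.] shift [ 0.    0.   -1.72]
to [0.5266 0.1594 0.2582] turn [-0.072  0.328  0.271] shift [ 0.961 -0.273  0.018]
to [0.5566 0.1584 0.2062] turn [0. 0. 0.] shift [0.  0.  0.6]
to [0.5901 0.1572 0.1482] turn [0. 0. 0.] shift [ 0.   -0.    0.67]
```

>>> arm_command(
  series=[0,0,-0.1,-0.1,-0.5,0.2,0.75,0,0,-0.2,-0.19,-1,0.5,0.75,0,0,-0.25,-0.19,-1,0.6,0.75,0,0,-0.25,-0.19,-1,0.6,0.75],
)

```text
t: 3.92
eef_pos: [0.4491, 0.0778, 0.2768]
ee_rot: [3.141, 0.004, 0.393]
force: [-1.0, -0.9, 0.1]
width: 0.0659
gripper_force: 0.0
```

Run:
```python
from go import *
S=np.array([.4488,.0969,0])
show([(S+[0,0,.18],down(.4))])
```

```text
to [0.4488 0.0969 0.18  ] turn [ 0.     0.003 -0.004] shift [ 0.074 -0.178  0.967]
```

>>> arm_command(
  series=[0,0,0,0.07,-0.18,0.4,0.75,0,0,0,0.07,-0.18,0.8,0.75,0,0,0,0.07,-0.18,0.97,0.75,0,0,0,0.07,-0.18,0.97,0.75,0,0,0,0.07,-0.18,0.97,0.75],
)

```text
t: 4.55
eef_pos: [0.45, 0.0966, 0.1825]
ee_rot: [3.141, -0.001, 0.391]
force: [-0.4, 0.0, -0.5]
width: 0.0659
gripper_force: 0.0
```

Run:
```python
from go import *
S=np.array([.4488,.0969,0])
show([(S+[0,0,.088],down(.4))])
```

```text
to [0.4488 0.0969 0.088 ] turn [ 0.    -0.001 -0.006] shift [-0.011 -0.007  0.945]
```

>>> arm_command(
  series=[0,0,0,-0.01,0,0.4,0.75,0,0,0,-0.01,0,0.7,0.75,0,0,0,-0.01,0,0.95,0.75,0,0,0,-0.01,0,0.95,0.75,0,0,0,-0.01,0,0.95,0.4,0,0,0,-0.01,0,0.95,0.4,0,0,0,-0.01,0,0.95,0.4],
  force=15,
)

```text
t: 5.42
eef_pos: [0.4492, 0.0967, 0.0878]
ee_rot: [-3.141, -0.003, 0.393]
force: [-0.2, 0.8, 5.9]
width: 0.0515
gripper_force: 15.0
```

>>> arm_command(
  series=[0,0,0,0,0,-0.2,0.4,0,0,0,0,0,-0.5,0.4,0,0,0,0,0,-1,0.4,0,0,0,0,0,-1,0.4],
)

```text
t: 5.92
eef_pos: [0.4502, 0.0974, 0.1905]
ee_rot: [-3.14, -0.008, 0.393]
force: [-0.1, 0.3, -1.2]
width: 0.0511
gripper_force: 15.0
```

>>> arm_command(
  series=[0,0,0,0,0,-0.4,0.4,0,0,0,0,0,-0.7,0.4,0,0,0,0,0,-0.7,0.4],
)

```text
t: 6.3
eef_pos: [0.449, 0.0967, 0.2584]
ee_rot: [-3.141, -0.004, 0.392]
force: [-1.0, -0.8, -1.7]
width: 0.0515
gripper_force: 15.0
```

Run:
```python
from go import *
print(arm.get_state()['q']); show([along('S',.16),along('S',.10)])
```

```text
[ 6.43157762e-01 -1.47552729e-02 -4.27466985e-01  2.71375067e-04
 -1.15395396e+00  1.31997602e+00]
to [0.5266 0.1594 0.2582] turn [-0.072  0.326  0.266] shift [ 0.957 -0.283  0.006]
to [0.5566 0.1584 0.2062] turn [0. 0. 0.] shift [0.  0.  0.6]
```

>>> arm_command(
  series=[-0.02,0.08,0.07,0.24,-0.07,-0.1,0.4,-0.04,0.16,0.13,0.48,-0.14,-0.1,0.4,-0.05,0.24,0.2,0.72,-0.21,-0.05,0.4,-0.072,0.326,0.266,0.957,-0.283,0,0.4,-0.072,0.326,0.266,0.957,-0.283,0,0.4,-0.072,0.326,0.266,0.957,-0.283,0,0.4,-0.072,0.326,0.266,0.957,-0.283,0,0.4],
)

```text
t: 7.18
eef_pos: [0.5256, 0.1585, 0.256]
ee_rot: [3.139, -0.519, -0.034]
force: [-0.5, 0.0, 0.4]
width: 0.0513
gripper_force: 15.0
```

Run:
```python
from go import *
s=arm.get_state();print(s['eef_pos'],s['width'],s['q']); show([along('S',.16)]);show([along('S',.10)])
m=arm.camera_model('wrist');f=arm.grab_frame('wrist');cv2.imwrite('pics/w4.png',f);pickle.dump(m,open('pics/w4.pkl','wb'))
g=arm.grab_frame('scene');cv2.imwrite('pics/s4.png',g)
cv2.imwrite('pics/c4.png',cv2.hconcat([f[:,:],cv2.resize(g[130:350,330:480],(328,480))])[:, :968][:, 168:])
```

```text
[0.52559161 0.15845491 0.25603312] 0.05131555842139315 [ 0.80789386 -0.10319772 -0.88468192  0.76756684 -0.56513738  0.1148532 ]
to [0.5266 0.1594 0.2582] turn [0.002 0.003 0.001] shift [ 0.02  -0.01  -0.014]
to [0.5566 0.1584 0.2062] turn [0.002 0.003 0.001] shift [ 0.022 -0.012  0.586]
```

View pics/c4.png

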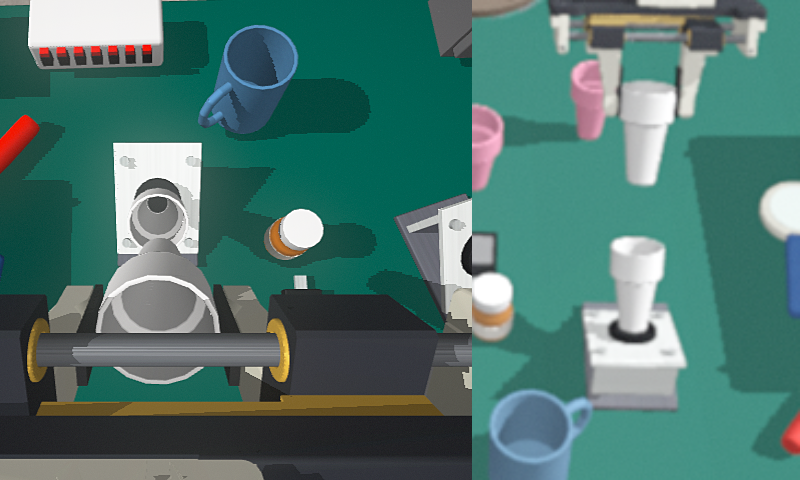

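Both checks look good: the narrow cup is held square (scene crop), hanging above the small base and on its axis. The wrist view shows the base rim at (158,217). Now I'll lower it.

>>> arm_command(
  series=[0,0,0,0.02,-0.01,0.2,0.4,0,0,0,0.02,-0.01,0.4,0.4,0,0,0,0.02,-0.01,0.6,0.4,0,0,0,0.02,-0.01,0.6,0.4],
)

```text
t: 7.78
eef_pos: [0.5577, 0.1573, 0.2043]
ee_rot: [3.137, -0.519, -0.035]
force: [-0.2, -0.9, -1.1]
width: 0.0512
gripper_force: 15.0
```

Run:
```python
from go import *
s=arm.get_state();print(s['force'],s['q']); show([along('S',.033)])
```

```text
[-0.15259183 -0.91865923 -1.07102641] [ 0.63700036  0.00673729 -0.96051971  1.05766559 -0.36634152 -0.06267259]
to [0.5901 0.1572 0.1482] turn [ 0.003  0.003 -0.   ] shift [ 0.003 -0.013  0.648]
```

Joint 3 (−0.96, limit −1.02) is getting close, so I'll fit a quick kinematic model to the recorded poses and check the rest of the path before going on.

```bash
cat > kin.py <<'E'
from go import *
from scipy.optimize import least_squares,fsolve
D=[([1.5600881,.35939308,.01103257],[.19859508,.64463476,.24760624],[3.1399,-.00015,-.2989]),
 ([.64315776,-.01475527,-.42746699],[.449,.0967,.2584],[-3.141,-.004,.392]),
 ([.80789386,-.10319772,-.88468192],[.52559,.15845,.25603],[3.139,-.519,-.034]),
 ([.63700036,.00673729,-.96051971],[.5577,.1573,.2043],[3.137,-.519,-.035])]
def wc(q,k):
    h,L1,L2,a,d,e=k;f=q[1]-q[2]
    r=e+L1*np.sin(q[1])+L2*np.cos(f)+a*np.sin(f);z=h+L1*np.cos(q[1])-L2*np.sin(f)+a*np.cos(f)
    c,s=np.cos(q[0]),np.sin(q[0]);return np.array([r*c+d*s,r*s-d*c,z])
def res(k):
    return np.concatenate([wc(q,k[:6])+k[6]*Ro.from_euler('xyz',o).as_matrix()[:,2]-p for q,p,o in D])
s=least_squares(lambda k:np.r_[res(k),1e-4*(k-[.4,.45,.45,0,.19,0,.25])],[.4,.45,.45,0,.19,0,.25]);K=s.x
def ik(p,R,q0):
    w=p-K[6]*R[:,2];q=fsolve(lambda q:wc(q,K[:6])-w,q0);f=q[1]-q[2]
    fd=np.array([np.cos(f)*np.cos(q[0]),np.cos(f)*np.sin(q[0]),-np.sin(f)])
    return q,-np.arccos(fd@R[:,2])
if __name__=='__main__':
    print(np.round(K,4),'res mm',np.round(res(K)*1e3,1))
    for n in 'SL':
        for zc in (.19,.16,.13,.10,.08,.06,.045,.031): print(n,zc,*[np.round(v,3) for v in ik(*along(n,zc),[.6 if n=='S' else .1,0,-.95])])
E
python3 kin.py; python3 -c "
from station import arm;print(arm.get_state()['q'])"
```

```text
[-0.2991  0.6099  0.0568  0.1618  0.1868  0.3186  0.1639] res mm [ -5.   -5.3  -7.    4.8   9.9  13.8 -26.    5.7 -16.   27.  -20.7   9.2]
S 0.19 [ 0.781 -0.041 -0.532] -0.78
S 0.16 [ 0.755 -0.048 -0.728] -0.613
S 0.13 [ 0.732 -0.045 -0.896] -0.477
S 0.1 [ 0.709 -0.034 -1.045] -0.379
S 0.08 [ 0.695 -0.022 -1.137] -0.343
S 0.06 [ 0.681 -0.008 -1.224] -0.339
S 0.045 [ 0.671  0.005 -1.287] -0.356
S 0.031 [ 0.662  0.019 -1.344] -0.386
L 0.19 [-0.143 -0.067 -0.549] -0.635
L 0.16 [-0.128 -0.081 -0.751] -0.459
L 0.13 [-0.114 -0.084 -0.924] -0.311
L 0.1 [-0.101 -0.08  -1.08 ] -0.205
L 0.08 [-0.092 -0.072 -1.178] -0.188
L 0.06 [-0.084 -0.062 -1.271] -0.224
L 0.045 [-0.078 -0.052 -1.339] -0.276
L 0.031 [-0.073 -0.041 -1.401] -0.333
[ 0.63700036  0.00673729 -0.96051971  1.05766559 -0.36634152 -0.06267259]
```

>>> arm_command(
  series=[0,0,0,0,-0.01,0.1,0.4,0.003,0.003,0,0,-0.01,0.2,0.4,0.003,0.003,0,0,-0.01,0.2,0.4],
)

```text
t: 8.15
eef_pos: [0.5679, 0.1582, 0.1887]
ee_rot: [-3.14, -0.526, -0.036]
force: [-0.0, -1.2, -0.5]
width: 0.0514
gripper_force: 15.0
```

Run:
```python
from go import *
s=arm.get_state();print({k:np.round(s[k],5).tolist() for k in ('q','eef_pos','ee_rot','force','moment')}); show([along('S',.033)])
```

```text
{'q': [0.52887, 0.03818, -0.99316, 1.28089, -0.28241, -0.19961], 'eef_pos': [0.56785, 0.15823, 0.18866], 'ee_rot': [-3.13989, -0.5258, -0.03555], 'force': [-0.04447, -1.21198, -0.50497], 'moment': [-0.13134, 1.73736, -0.10422]}
to [0.5901 0.1572 0.1482] turn [-0.001 -0.001 -0.   ] shift [-0.01   0.003  0.462]
```

```bash
cat > kin.py <<'E'
from go import *
from scipy.optimize import least_squares
D=[([1.5600881,.35939308,.01103257,-.0003555,-1.2240986,-.2880848],[.19859508,.64463476,.24760624],[3.1399,-.00015,-.2989]),
 ([.64315776,-.01475527,-.42746699,.00027,-1.15395,1.31998],[.449,.0967,.2584],[-3.141,-.004,.392]),
 ([.80789386,-.10319772,-.88468192,.76757,-.56514,.11485],[.52559,.15845,.25603],[3.139,-.519,-.034]),
 ([.63700036,.00673729,-.96051971,1.05767,-.36634,-.06267],[.5577,.1573,.2043],[3.137,-.519,-.035]),
 ([.52887,.03818,-.99316,1.28089,-.28241,-.19961],[.56785,.15823,.18866],[-3.13989,-.5258,-.03555])]
E=lambda a,t:Ro.from_euler(a,t)
# forearm frame: x along forearm. tool z = forearm x at q5=0
S4,S6=1,1
def fk(q,k):
    h,e,L1,a,L2,d1,by,bz,t,cz,o6=k
    R1=E('z',q[0]);R2=R1*E('y',q[1]);R3=R2*E('y',-q[2]);R4=R3*E('x',S4*q[3]);R5=R4*E('y',-q[4])
    p=R1.apply([e,d1,h])+R2.apply([0,0,L1])+R3.apply([L2,0,a])+R4.apply([0,by,bz])+R5.apply([t,0,cz])
    Rt=R5*E('y',np.pi/2)*E('z',S6*q[5]+o6)   # tool z = link-5 x
    return p,Rt
def res(k,full=False):
    r=[]
    for q,p,o in D:
        P,R=fk(q,k);r+=[P-p,.3*(E('xyz',o).inv()*R).as_rotvec()]
    return np.concatenate(r)
k0=np.array([.36,0,.4,0,.4,0,-.19,0,.25,0,0])
best=None
for S4 in (1,-1):
  for S6 in (1,-1):
    for o in (0,np.pi/2,np.pi,-np.pi/2):
        k=k0.copy();k[-1]=o;s=least_squares(lambda k:np.r_[res(k),3e-3*(k-k0)[:-1]],k,x_scale='jac')
        if best is None or s.cost<best[0]: best=(s.cost,S4,S6,s.x)
_,S4,S6,K=best
LO=np.array([-3.07,-1.43,-1.02,-3.03,-3.05,-3.03]);HI=np.array([3.07,2.12,1.25,1.67,0,3.03])
def ik(p,R,q0):
    T=Ro.from_matrix(R)
    def f(q):
        P,Q=fk(q,K);return np.r_[P-p,.3*(T.inv()*Q).as_rotvec()]
    s=least_squares(f,np.clip(q0,LO+.02,HI-.02),bounds=(LO,HI));return s.x,np.sqrt(2*s.cost)
E
python3 - <<'E'
from kin import *
print(best[1:3],np.round(K,3)); print('res mm/mrad*.3',np.round(res(K).reshape(-1,6)*1e3,1))
rng=np.random.default_rng(0)
for n in 'SL':
  for flip in (0,1):
    a,R=along(n,.031); R=R@E('z',np.pi*flip).as_matrix()
    sol=[]
    for i in range(60):
        q,c=ik(a,R,rng.uniform(LO,HI))
        if not any(np.allclose(q,s,atol=.03) for s,_ in sol) and c<.01: sol.append((q,c))
    for q,c in sol: print(n,flip,np.round(q,2),round(c*1e3,2))
E
```

```text
(-1, -1) [ 0.199  0.     0.602 -0.     0.464  0.    -0.192  0.     0.356 -0.
  4.712]
res mm/mrad*.3 [[ 0.  -0.   0.   0.   0.   0. ]
 [ 0.   0.  -0.   0.1  0.  -0.1]
 [ 0.   0.  -0.  -0.1 -0.  -0. ]
 [-0.  -0.   0.   0.  -0.1  0.1]
 [ 0.   0.   0.   0.   0.   0. ]]
S 0 [ 0.34  0.13 -0.99  1.67 -0.19 -0.43] 7.59
S 1 [ 0.34  0.13 -0.99  1.67 -0.19  2.71] 7.59
L 0 [-0.2   0.12 -0.5  -0.48 -0.53  2.43] 0.0
L 1 [-0.2   0.12 -0.5  -0.48 -0.53 -0.72] 0.0
```

The model fits essentially exactly. It shows that for the small base, tool-along-axis runs into joint 4's limit. Gripping the cup with the tool pitched about the closing line removes that problem, so I'll tabulate which tilt works.

```bash
cat >> kin.py <<'E'
def grip(c,a,y,tilt):
    """TCP pose gripping at point c on cup axis a, closing line y (perp a), tool z = -a turned by tilt about y"""
    R=Ro.from_rotvec(tilt*y).as_matrix();z=R@-a;return c-.003*z,np.c_[np.cross(y,z),y,z]
def cupat(n,zc,phi,tilt):
    a=axis(PSI[n]);y0=-np.array([-np.sin(PSI[n]),np.cos(PSI[n]),0]);y=Ro.from_rotvec(phi*a).apply(y0)
    return grip(RIM[n]-.092*a+(zc+.085)*a,a,y,tilt)
def margin(q): return np.minimum(q-LO,HI-q)
E
python3 - <<'E'
from kin import *
rng=np.random.default_rng(1)
for n in 'SL':
 for phi in (-.8,-.4,0,.4,.8):
  for tilt in (-.45,-.3,-.15,0,.15,.3,.45):
    out=[];q0s=[D[4][0],[.2,.1,-.6,-.5,-.6,0],[.3,.1,-.9,.5,-.5,0]]
    b=None
    for q0 in q0s:
        q,c=ik(*cupat(n,.031,phi,tilt),q0)
        if c<1e-3:
            q2,c2=ik(*cupat(n,.10,phi,tilt),q);q3,c3=ik(*cupat(n,.16,phi,tilt),q2)
            mm=min(margin(x).min() for x in (q,q2,q3)); 
            if max(c2,c3)<1e-3 and (b is None or mm>b[0]): b=(mm,np.round(q,2),np.round(q3,2))
    if b and b[0]>.1: print(n,phi,tilt,round(b[0],2),*b[1:])
E
```

```text
S -0.8 -0.45 0.64 [ 0.45  0.23 -0.36 -0.31 -0.68  0.58] [ 0.53  0.01 -0.37 -0.22 -0.87  0.41]
S -0.8 -0.3 0.46 [ 0.58  0.18 -0.56 -0.   -0.46  0.22] [ 0.67 -0.05 -0.54  0.05 -0.71  0.09]
S -0.8 -0.15 0.14 [ 0.56  0.14 -0.88  0.8  -0.2  -0.56] [ 0.77 -0.09 -0.73  0.4  -0.6  -0.3 ]
S -0.4 -0.45 0.68 [ 0.52  0.27 -0.33 -0.13 -0.79  0.74] [ 0.59  0.06 -0.32 -0.09 -1.    0.63]
S -0.4 -0.3 0.49 [ 0.61  0.21 -0.53  0.1  -0.57  0.48] [ 0.7  -0.01 -0.49  0.1  -0.83  0.41]
S -0.4 -0.15 0.22 [ 0.63  0.16 -0.8   0.63 -0.32 -0.05] [ 0.79 -0.07 -0.69  0.39 -0.67  0.09]
S 0 -0.45 0.68 [ 0.6   0.3  -0.34  0.06 -0.86  0.9 ] [ 0.68  0.11 -0.32  0.05 -1.09  0.83]
S 0 -0.3 0.48 [ 0.66  0.23 -0.54  0.24 -0.64  0.7 ] [ 0.75  0.03 -0.49  0.2  -0.91  0.67]
S 0 -0.15 0.23 [ 0.65  0.17 -0.79  0.65 -0.39  0.3 ] [ 0.81 -0.05 -0.68  0.42 -0.73  0.44]
S 0.4 -0.45 0.62 [ 0.69  0.33 -0.4   0.25 -0.89  1.04] [ 0.78  0.14 -0.37  0.21 -1.13  1.02]
S 0.4 -0.3 0.44 [ 0.71  0.25 -0.58  0.41 -0.67  0.89] [ 0.81  0.05 -0.52  0.32 -0.95  0.91]
S 0.4 -0.15 0.21 [ 0.66  0.18 -0.81  0.76 -0.43  0.58] [ 0.84 -0.03 -0.69  0.49 -
[... 1700 characters left out ...]
 -0.79 -0.55  2.8 ] [-0.4  -0.1  -0.44 -0.61 -0.77  2.6 ]
L 0.4 -0.45 0.41 [ 0.08  0.17 -0.61  0.24 -0.66  1.95] [ 0.05 -0.03 -0.53  0.18 -0.94  2.06]
L 0.4 -0.3 0.4 [ 0.02  0.13 -0.62  0.09 -0.55  2.13] [-0.02 -0.07 -0.53  0.05 -0.84  2.22]
L 0.4 -0.15 0.44 [-0.06  0.12 -0.58 -0.15 -0.5   2.43] [-0.12 -0.09 -0.51 -0.14 -0.78  2.44]
L 0.4 0 0.2 [-0.2   0.12 -0.5  -0.48 -0.53  2.83] [-0.27 -0.09 -0.45 -0.38 -0.79  2.74]
L 0.8 -0.45 0.13 [ 0.08  0.1  -0.89  0.72 -0.42  1.84] [ 0.13 -0.12 -0.74  0.42 -0.75  2.15]
L 0.8 -0.3 0.18 [ 0.05  0.09 -0.84  0.44 -0.33  2.16] [ 0.05 -0.14 -0.68  0.21 -0.69  2.41]
L 0.8 -0.15 0.27 [-0.02  0.09 -0.67 -0.06 -0.38  2.7 ] [-0.08 -0.13 -0.58 -0.07 -0.69  2.76]
```

Plan for the narrow one: back it out, set it down where it stood, regrip with the tool pitched −0.25 rad about the closing line, then insert.

>>> arm_command(
  series=[0,0,0,0,0,-0.2,0.4,0,0,0,0,0,-0.5,0.4,0,0,0,0,0,-0.8,0.4,0,0,0,0,0,-0.85,0.4,0,0,0,0,0,-0.85,0.4],
)

```text
t: 8.78
eef_pos: [0.5244, 0.1612, 0.2622]
ee_rot: [-3.137, -0.526, -0.034]
force: [-0.4, 0.5, -0.1]
width: 0.0513
gripper_force: 15.0
```

Run:
```python
from kin import *
s=arm.get_state();print(s['q'])
S=np.array([.4488,.0969,0])
y=down(.4)[:,1]
g=grip(S+[0,0,.087],np.array([0,0,1.]),y,-.25)
show([(S+[0,0,.26],down(.4)),(S+[0,0,.089],down(.4)),g,(g[0]+[0,0,.17],g[1]),cupat('S',.16,0,-.25)])
for p in (g,(g[0]+[0,0,.17],g[1]),cupat('S',.16,0,-.25)):print(ik(*p,D[1][0]))
```

```text
[ 0.8165608  -0.11347872 -0.88084102  0.76396682 -0.57175419  0.11524972]
to [0.4488 0.0969 0.26  ] turn [ 0.07  -0.33  -0.269] shift [-0.646  0.667 -0.352]
to [0.4488 0.0969 0.089 ] turn [0. 0. 0.] shift [ 0.   -0.    1.71]
to [0.4495 0.0972 0.0899] turn [ 0.    -0.159  0.   ] shift [ 0.007  0.    -0.009]
to [0.4495 0.0972 0.2599] turn [0. 0. 0.] shift [-0.421  0.    -1.647]
to [0.5273 0.1594 0.2585] turn [-0.003  0.328  0.28 ] shift [ 0.933 -0.27  -0.224]
(array([ 0.60079312,  0.32296891, -0.45896816, -0.05742545, -1.03476191,
        1.40550038]), np.float64(5.821012170209698e-11))
(array([ 0.60095113,  0.14780829, -0.25140848, -0.04999331, -1.41693939,
        1.38366187]), np.float64(9.245180274784574e-11))
(array([ 7.74390206e-01,  6.72534735e-04, -5.47873562e-01,  2.63732906e-01,
       -8.48483971e-01,  6.03753719e-01]), np.float64(1.116099453418655e-13))
```

>>> arm_command(
  series=[0.02,-0.08,-0.07,-0.16,0.16,-0.15,0.4,0.03,-0.16,-0.13,-0.32,0.33,-0.25,0.4,0.05,-0.25,-0.2,-0.5,0.5,-0.3,0.4,0.07,-0.33,-0.269,-0.646,0.667,-0.352,0.4,0.07,-0.33,-0.269,-0.646,0.667,-0.352,0.4,0.07,-0.33,-0.269,-0.646,0.667,-0.352,0.4,0.07,-0.33,-0.269,-0.646,0.667,-0.352,0.4],
)

```text
t: 9.65
eef_pos: [0.4488, 0.0957, 0.2585]
ee_rot: [3.14, 0.002, 0.396]
force: [0.0, -0.4, -0.4]
width: 0.0513
gripper_force: 15.0
```

>>> arm_command(
  series=[0,0,0,0,0,0.4,0.4,0,0,0,0,0,0.8,0.4,0,0,0,0,0,1,0.4,0,0,0,0,0,1,0.4],
)

```text
t: 10.15
eef_pos: [0.4475, 0.0955, 0.1584]
ee_rot: [3.14, 0.004, 0.398]
force: [0.4, -0.2, -0.8]
width: 0.0513
gripper_force: 15.0
```

Run:
```python
from kin import *
S=np.array([.4488,.0969,0])
show([(S+[0,0,.090],down(.4))])
```

```text
to [0.4488 0.0969 0.09  ] turn [ 0.001  0.002 -0.001] shift [ 0.02  -0.009  0.683]
```

Lower to the bench, slowing at the end, then open part way.

>>> arm_command(
  series=[0,0.002,0,0.01,-0.01,0.35,0.4,0,0.002,0,0.01,-0.01,0.6,0.4,0,0.002,0,0.01,-0.01,0.68,0.4,0,0.002,0,0.01,-0.01,0.7,0.4,0,0.002,0,0.01,-0.01,0.7,0.4],
)

```text
t: 10.78
eef_pos: [0.4501, 0.0979, 0.0906]
ee_rot: [3.141, -0.004, 0.399]
force: [-0.2, 0.1, -0.6]
width: 0.0514
gripper_force: 15.0
```

>>> arm_command(
  series=[0,0,0,0,0,0,0.75,0,0,0,0,0,0,0.75,0,-0.08,0,0,0,0,0.75,0,-0.16,0,0,0,0,0.75,0,-0.16,0,0,0,0,0.75,0,-0.16,0,0,0,0,0.75],
)

```text
t: 11.52
eef_pos: [0.4492, 0.0973, 0.0893]
ee_rot: [3.141, 0.249, 0.398]
force: [-0.4, -0.7, -0.6]
width: 0.0656
gripper_force: 0.0
```

Run:
```python
from kin import *
S=np.array([.4488,.0969,0]);g=grip(S+[0,0,.087],np.array([0,0,1.]),down(.4)[:,1],-.25)
show([g]);m=arm.camera_model('wrist');f=arm.grab_frame('wrist');cv2.imwrite('pics/w5.png',f)
s=arm.grab_frame('scene');cv2.imwrite('pics/c5.png',cv2.hconcat([cv2.resize(f,(480,360)),cv2.resize(s[150:270,330:430],(300,360))]))
```

```text
to [0.4495 0.0972 0.0899] turn [ 0.    -0.001 -0.001] shift [ 0.001  0.002 -0.007]
```

View pics/c5.png

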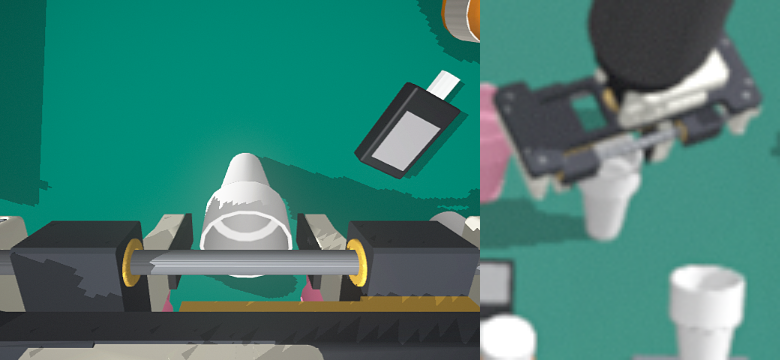

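The cup stands upright and centred between the open fingers, at wrist crop (247,235). Regrip and lift.

>>> arm_command(
  series=[0,0,0,0,0,0,0.4,0,0,0,0,0,0,0.4,0,0,0,0,0,0,0.4],
  force=20,
)

```text
t: 12.0
eef_pos: [0.4495, 0.0974, 0.09]
ee_rot: [3.141, 0.249, 0.398]
force: [0.1, -0.1, 2.4]
width: 0.0513
gripper_force: 20.0
```

>>> arm_command(
  series=[0,0,0,-0.05,0,-0.2,0.4,0,0,0,-0.12,0,-0.5,0.4,0,0,0,-0.21,0,-0.82,0.4],
)

```text
t: 12.38
eef_pos: [0.449, 0.0974, 0.1748]
ee_rot: [3.141, 0.25, 0.398]
force: [0.5, 1.1, 0.6]
width: 0.0513
gripper_force: 20.0
```

>>> arm_command(
  series=[0,0,0,-0.1,0,-0.41,0.4,0,0,0,-0.21,0,-0.82,0.4,0,0,0,-0.21,0,-0.82,0.4,0,0,0,-0.21,0,-0.82,0.4],
)

```text
t: 12.88
eef_pos: [0.4487, 0.0975, 0.2584]
ee_rot: [3.141, 0.25, 0.398]
force: [-0.4, -0.3, -1.7]
width: 0.0509
gripper_force: 20.0
```

Run:
```python
from kin import *
show([cupat('S',.16,0,-.25)])
```

```text
to [0.5273 0.1594 0.2585] turn [-0.003  0.328  0.279] shift [ 0.935 -0.266 -0.24 ]
```

>>> arm_command(
  series=[0,0.08,0.07,0.23,-0.07,-0.06,0.4,0,0.16,0.14,0.47,-0.13,-0.12,0.4,0,0.25,0.21,0.7,-0.2,-0.18,0.4,-0.003,0.328,0.279,0.935,-0.266,-0.24,0.4,-0.003,0.328,0.279,0.935,-0.266,-0.24,0.4,-0.003,0.328,0.279,0.935,-0.266,-0.24,0.4,-0.003,0.328,0.279,0.935,-0.266,-0.24,0.4],
)

```text
t: 13.75
eef_pos: [0.5281, 0.1593, 0.2589]
ee_rot: [3.141, -0.273, -0.034]
force: [0.6, 1.5, -0.8]
width: 0.0511
gripper_force: 20.0
```

```bash
sed -i 's/(zc+.085)/(zc+.087)/' kin.py
python3 - <<'E'
from kin import *
show([cupat('S',.10,0,-.25),cupat('S',.034,0,-.25)])
m=arm.camera_model('wrist');f=arm.grab_frame('wrist');cv2.imwrite('pics/w6.png',f);pickle.dump(m,open('pics/w6.pkl','wb'))
# held cup's rim + base rim in this one view, on their expected planes
a=axis(PSI['S']);W6=[(f,m,None)]
p,R=pose(arm.get_state());y=R[:,1];ac=Ro.from_rotvec(.25*y).apply(-R[:,2]);print('held axis vs base',np.degrees(np.arccos(ac@a)))
c=p+.003*R[:,2]+.005*ac
def one(c,n,r):
    pts,e,rr=clean(lip(f,m,c,n,r,7));u,v=basis(n);X=[]
    for q in pts:
        o,d=ray(m,q);X.append(o+d*((c-o)@n)/(d@n)-c)
    X=np.array(X);x,yy=X@u,X@v;s=np.linalg.lstsq(np.c_[2*x,2*yy,np.ones(len(x))],x*x+yy*yy,rcond=None)[0]
    return len(pts),np.round([s[0]*1e3,s[1]*1e3,np.sqrt(s[2]+s[0]**2+s[1]**2)*1e3,rr.mean()],2)
print('held rim off(u,v),r',one(c,ac,.02405));print('base rim',one(RIM['S'],a,.02405))
E
```

```text
to [0.5563 0.1584 0.2083] turn [0. 0. 0.] shift [ 0.136 -0.001  0.563]
to [0.5893 0.1572 0.1511] turn [0. 0. 0.] shift [ 0.163 -0.     0.639]
held axis vs base 0.02651582129692665
held rim off(u,v),r (69, array([ 1.06, -0.88, 24.56,  0.34]))
base rim (38, array([-0.2 ,  0.31, 23.92,  0.29]))
```

The base rim is confirmed to 0.4 mm and the held cup to about 1 mm. Lower it.

>>> arm_command(
  series=[0,0,0,0.05,0,0.2,0.4,0,0,0,0.1,0,0.4,0.4,0,0,0,0.136,0,0.563,0.4,0,0,0,0.136,0,0.563,0.4,0,0,0,0.136,0,0.563,0.4],
)

```text
t: 14.42
eef_pos: [0.5564, 0.1584, 0.2091]
ee_rot: [3.141, -0.275, -0.035]
force: [0.1, 0.4, -0.4]
width: 0.0513
gripper_force: 20.0
```

Run:
```python
from kin import *
s=arm.get_state();print(s['force'],s['q']);show([cupat('S',.045,0,-.25),cupat('S',.032,0,-.25)])
```

```text
[ 0.07184914  0.41565891 -0.4369251 ] [ 0.72511634  0.09141482 -0.58104646  0.28822992 -0.71789859  0.60983576]
to [0.5838 0.1574 0.1606] turn [ 0.    -0.001 -0.   ] shift [ 0.133 -0.     0.54 ]
to [0.5903 0.1572 0.1494] turn [0. 0. 0.] shift [ 0.032 -0.     0.126]
```

>>> arm_command(
  series=[0,0,0,0.03,0,0.13,0.4,0,0,0,0.06,0,0.26,0.4,0,0,0,0.1,0,0.4,0.4,0,0,0,0.133,0,0.54,0.4,0,0,0,0.133,0,0.54,0.4],
)

```text
t: 15.05
eef_pos: [0.5834, 0.1568, 0.1583]
ee_rot: [3.139, -0.272, -0.035]
force: [-0.1, 0.8, -0.4]
width: 0.0509
gripper_force: 20.0
```

>>> arm_command(
  series=[0,0,0,0.015,0,0.06,0.4,0,0,0,0.022,0,0.09,0.4,0,0,0,0.028,0,0.115,0.4,0,0,0,0.028,0,0.115,0.4],
)

```text
t: 15.55
eef_pos: [0.5893, 0.1573, 0.1499]
ee_rot: [3.141, -0.274, -0.035]
force: [-0.4, 0.0, 0.0]
width: 0.0512
gripper_force: 20.0
```

Run:
```python
from kin import *
s=arm.get_state();print(s['force'],s['moment'],s['q']);show([cupat('S',.031,0,-.25)])
```

```text
[-0.42030314  0.03238164  0.00167743] [-0.1369533   1.03122081  0.01166482] [ 0.67222605  0.20553897 -0.61190782  0.33373922 -0.56807093  0.59798415]
to [0.5908 0.1572 0.1485] turn [ 0.    -0.001 -0.   ] shift [0.01  0.    0.017]
```

>>> arm_command(
  series=[0,0,0,0.005,0,0.01,0.4,0,0,0,0.006,0,0.023,0.4,0,0,0,0.006,0,0.023,0.4],
)

```text
t: 15.92
eef_pos: [0.5905, 0.1571, 0.148]
ee_rot: [3.141, -0.274, -0.035]
force: [-2.4, -1.3, 2.8]
width: 0.0511
gripper_force: 20.0
```

>>> arm_command(
  series=[0,0,0,0,0,0,0.75,0,0,0,0,0,0,0.75,0,0,0,0,0,0,0.75],
)

```text
t: 16.3
eef_pos: [0.5908, 0.1574, 0.1479]
ee_rot: [-3.141, -0.275, -0.035]
force: [-0.1, 0.3, 0.8]
width: 0.0649
gripper_force: 0.0
```

>>> arm_command(
  series=[0,0,0,-0.07,0,-0.27,0.75,0,0,0,-0.14,0,-0.54,0.75,0,0,0,-0.22,0,-0.88,0.75,0,0,0,-0.22,0,-0.88,0.75,0,0,0,-0.22,0,-0.88,0.75],
)

```text
t: 16.92
eef_pos: [0.5455, 0.1589, 0.2264]
ee_rot: [-3.141, -0.275, -0.035]
force: [-0.8, -0.7, 0.0]
width: 0.0659
gripper_force: 0.0
```

Run:
```python
from kin import *
m=arm.camera_model('wrist');f=arm.grab_frame('wrist');cv2.imwrite('pics/w7.png',f);pickle.dump(m,open('pics/w7.pkl','wb'))
s=arm.grab_frame('scene');cv2.imwrite('pics/c7.png',cv2.hconcat([cv2.resize(f,(480,360)),cv2.resize(s[200:330,350:460],(305,360))]))
L=np.array([.4653,-.0984,0]);y=down(-.4)[:,1]
for yaw in (-.4,0,.286,.5):
    g=grip(L+[0,0,.087],np.array([0,0,1.]),down(yaw)[:,1],-.15);print(yaw,ik(*g,[.2,.1,-.6,-.1,-1,1.5]))
show([(L+[0,0,.2],down(.286))])
```

```text
-0.4 (array([ 0.14197922,  0.28730893, -0.47608481, -0.09571581, -0.9383511 ,
        1.09054731]), np.float64(1.2931756046557559e-11))
0 (array([ 0.18400872,  0.28730453, -0.50222507, -0.0341405 , -0.92905085,
        1.40931087]), np.float64(3.052982676371298e-14))
0.286 (array([ 0.21538609,  0.28054695, -0.53228504,  0.01337976, -0.9076395 ,
        1.63244412]), np.float64(4.75980823090658e-13))
0.5 (array([ 0.23828248,  0.27200371, -0.56015213,  0.05001391, -0.88421852,
        1.79804718]), np.float64(5.665446715864207e-09))
to [ 0.4653 -0.0984  0.2   ] turn [ 0.029 -0.172 -0.203] shift [-0.754  2.596  0.057]
```

View pics/c7.png

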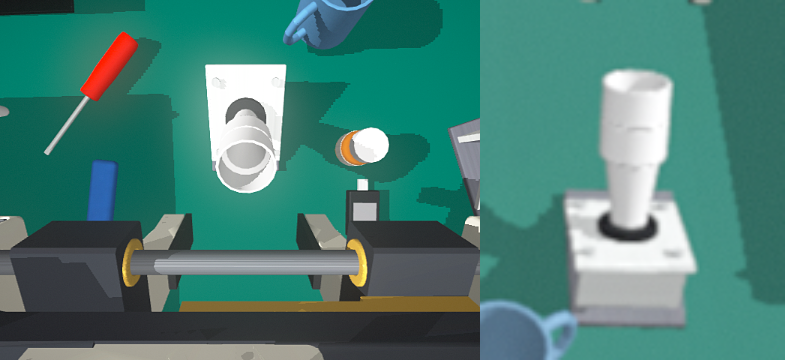

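The narrow housing is nested home: the scene crop shows the collars stacked in line at about (635,120), with the jar and mug undisturbed. Now the wide one.

>>> arm_command(
  series=[0,-0.1,0,0,0.5,-0.1,0.89,0,-0.2,0,0,1,-0.1,0.89,0,-0.27,0,0,1,-0.1,0.89,0,-0.27,0,0,1,-0.1,0.89],
)

```text
t: 17.52
eef_pos: [0.5407, 0.0579, 0.2337]
ee_rot: [3.14, 0.154, -0.039]
force: [-0.8, -0.8, 0.3]
width: 0.078
gripper_force: 0.0
```

>>> arm_command(
  series=[0,0,0,0,0.5,0,0.89,0,0,0,0,1,0,0.89,0,0,0,0,1,0,0.89],
)

```text
t: 17.9
eef_pos: [0.535, -0.0433, 0.2354]
ee_rot: [3.14, 0.15, -0.038]
force: [0.5, -0.2, -0.1]
width: 0.078
gripper_force: 0.0
```

Run:
```python
from kin import *
L=np.array([.4653,-.0984,0]);g=grip(L+[0,0,.087],np.array([0,0,1.]),down(-.3)[:,1],-.15)
show([(g[0]+[0,0,.09],g[1]),g])
```

```text
to [ 0.4657 -0.0985  0.18  ] turn [ 0.026 -0.     0.165] shift [-0.58   0.578  0.65 ]
to [ 0.4657 -0.0985  0.09  ] turn [0. 0. 0.] shift [ 0.134 -0.     0.89 ]
```

>>> arm_command(
  series=[0.01,0,0.06,-0.3,0.3,0.3,0.89,0.02,0,0.12,-0.5,0.5,0.55,0.89,0.026,0,0.165,-0.58,0.578,0.65,0.89,0.026,0,0.165,-0.58,0.578,0.65,0.89,0.026,0,0.165,-0.58,0.578,0.65,0.89],
)

```text
t: 18.52
eef_pos: [0.4674, -0.0958, 0.1809]
ee_rot: [-3.14, 0.149, -0.295]
force: [0.4, 0.9, -0.2]
width: 0.0778
gripper_force: 0.0
```

Run:
```python
from kin import *
L=np.array([.4653,-.0984,0]);g=grip(L+[0,0,.087],np.array([0,0,1.]),down(-.3)[:,1],-.15)
show([g]);m=arm.camera_model('wrist');f=arm.grab_frame('wrist');cv2.imwrite('pics/w8.png',f)
print(proj(m,L+[0,0,.092]));c=L+[0,0,.092];n=np.array([0,0,1.])
pts,e,rr=clean(lip(f,m,c,n,.03,7));P=np.array([plane(m,q,.092)[:2] for q in pts]);x,y=P.T
s=np.linalg.lstsq(np.c_[2*x,2*y,np.ones(len(x))],x*x+y*y,rcond=None)[0];print(len(pts),s[:2],np.sqrt(s[2]+s[0]**2+s[1]**2),rr.mean())
```

```text
to [ 0.4657 -0.0985  0.09  ] turn [-0.001 -0.001  0.003] shift [0.126 0.032 0.901]
[332.02805524 236.49960452]
108 [ 0.46519592 -0.09857788] 0.029825934351804813 0.39853838274027686
```

The rim is confirmed within 0.3 mm. Descend, grip, lift.

>>> arm_command(
  series=[0,0,0.003,0.05,0.032,0.4,0.89,0,0,0.003,0.1,0.032,0.75,0.89,0,0,0.003,0.126,0.032,0.9,0.89,0,0,0.003,0.126,0.032,0.9,0.89,0,0,0.003,0.126,0.032,0.9,0.55,0,0,0.003,0.126,0.032,0.9,0.55,0,0,0.003,0.126,0.032,0.9,0.55],
  force=20,
)

```text
t: 19.45
eef_pos: [0.4658, -0.0991, 0.0908]
ee_rot: [-3.14, 0.148, -0.302]
force: [0.3, -0.2, 4.6]
width: 0.0632
gripper_force: 20.0
```

Run:
```python
from kin import *
p,R=pose(arm.get_state());L=np.array([.4653,-.0984,0]);g=grip(L+[0,0,.087],np.array([0,0,1.]),down(-.3)[:,1],-.15)
show([g]);show([(p+[0,0,.09],R)])
```

```text
to [ 0.4657 -0.0985  0.09  ] turn [-0.001 -0.001 -0.001] shift [-0.001 -0.005  0.009]
to [ 0.4658 -0.0991  0.1808] turn [0. 0. 0.] shift [-0.132 -0.001 -0.89 ]
```

>>> arm_command(
  series=[0,0,0,-0.03,0,-0.2,0.55,0,0,0,-0.07,0,-0.5,0.55,0,0,0,-0.132,0,-0.89,0.55],
)

```text
t: 19.82
eef_pos: [0.4645, -0.0991, 0.1802]
ee_rot: [-3.141, 0.151, -0.302]
force: [1.5, -0.3, -1.5]
width: 0.0635
gripper_force: 20.0
```

>>> arm_command(
  series=[0,0,0,-0.07,0,-0.45,0.55,0,0,0,-0.132,0,-0.89,0.55,0,0,0,-0.132,0,-0.89,0.55,0,0,0,-0.132,0,-0.89,0.55],
)

```text
t: 20.32
eef_pos: [0.4649, -0.0991, 0.2692]
ee_rot: [-3.14, 0.15, -0.302]
force: [-0.2, -0.5, -1.3]
width: 0.0638
gripper_force: 20.0
```

Run:
```python
from kin import *
s=arm.get_state();print(s['force'],s['q'])
for phi in (-.4,-.2,0):
    t=cupat('L',.15,phi,-.15);print(phi);show([t]);q=ik(*t,s['q']);print(np.round(q[0],2),q[1],np.round(ik(*cupat('L',.031,phi,-.15),q[0])[0],2))
```

```text
[-0.21636687 -0.46477884 -1.33596067] [ 0.15027279  0.10544911 -0.25497918 -0.06850813 -1.34562788  1.1380701 ]
-0.4
to [ 0.4699 -0.214   0.2516] turn [ 0.138  0.294 -0.14 ] shift [0.412 1.082 0.114]
[-0.24 -0.02 -0.38 -0.3  -0.92  1.86] 1.2092612288270142e-08 [-0.18  0.16 -0.43 -0.35 -0.68  1.89]
-0.2
to [ 0.4699 -0.214   0.2517] turn [ 0.09   0.31  -0.258] shift [0.412 1.081 0.114]
[-0.2  -0.03 -0.41 -0.26 -0.89  2.  ] 3.708630480220264e-13 [-0.15  0.15 -0.46 -0.3  -0.65  2.03]
0
to [ 0.4699 -0.2139  0.2517] turn [ 0.041  0.323 -0.377] shift [0.412 1.081 0.114]
[-0.17 -0.05 -0.44 -0.22 -0.85  2.15] 1.5590541832931387e-10 [-0.12  0.14 -0.5  -0.25 -0.6   2.16]
```

>>> arm_command(
  series=[0.02,0.08,-0.065,0.1,0.25,0,0.55,0.045,0.155,-0.13,0.2,0.5,0,0.55,0.07,0.23,-0.19,0.3,0.75,0.05,0.55,0.09,0.31,-0.258,0.412,1,0.114,0.55,0.09,0.31,-0.258,0.412,1,0.114,0.55,0.09,0.31,-0.258,0.412,1,0.114,0.55,0.09,0.31,-0.258,0.412,1,0.114,0.55],
)

```text
t: 21.2
eef_pos: [0.4731, -0.2058, 0.2517]
ee_rot: [-3.036, -0.362, 0.075]
force: [0.2, 0.4, -1.0]
width: 0.0631
gripper_force: 20.0
```

Run:
```python
from kin import *
show([cupat('L',.10,-.2,-.15),cupat('L',.045,-.2,-.15)])
m=arm.camera_model('wrist');f=arm.grab_frame('wrist');cv2.imwrite('pics/w9.png',f)
a=axis(PSI['L']);p,R=pose(arm.get_state());y=R[:,1];ac=Ro.from_rotvec(.15*y).apply(-R[:,2]);print('held axis vs base',np.degrees(np.arccos(ac@a)))
def one(c,n,r):
    pts,e,rr=clean(lip(f,m,c,n,r,7));u,v=basis(n);X=[]
    for q in pts:
        o,d=ray(m,q);X.append(o+d*((c-o)@n)/(d@n)-c)
    X=np.array(X);x,yy=X@u,X@v;s=np.linalg.lstsq(np.c_[2*x,2*yy,np.ones(len(x))],x*x+yy*yy,rcond=None)[0]
    return len(pts),np.round([s[0]*1e3,s[1]*1e3,np.sqrt(s[2]+s[0]**2+s[1]**2)*1e3,rr.mean()],2)
print('held',one(p+.003*R[:,2]+.005*ac,ac,.030));print('base',one(RIM['L'],a,.030))
s=arm.grab_frame('scene');cv2.imwrite('pics/c9.png',cv2.hconcat([cv2.resize(f,(480,360)),cv2.resize(s[160:300,190:310],(309,360))]))
```

```text
to [ 0.4939 -0.2069  0.2084] turn [0.    0.001 0.   ] shift [0.039 0.077 0.473]
to [ 0.5203 -0.1991  0.1607] turn [0. 0. 0.] shift [0.082 0.    0.544]
held axis vs base 0.055577290841443416
held (66, array([ 1.01, -0.92, 30.23,  0.37]))
base (72, array([-0.03,  0.58, 29.99,  0.29]))
```

View pics/c9.png

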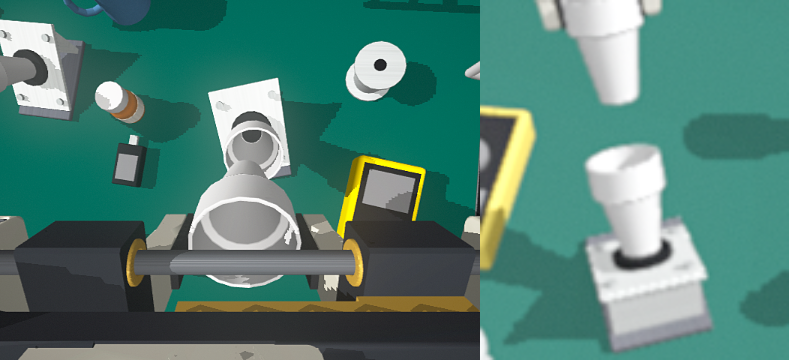

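The wide cup is held over the large base (base rim at wrist crop (253,152)) with its axis within 0.1° and its position confirmed. First fix the y offset above the rim, then lower it.

>>> arm_command(
  series=[0,0,0,0,0.077,0.1,0.55,0,0,0,0.02,0.077,0.25,0.55,0,0,0,0.039,0.077,0.473,0.55,0,0,0,0.039,0.077,0.473,0.55,0,0,0,0.039,0.077,0.473,0.55],
)

```text
t: 21.92
eef_pos: [0.4938, -0.2075, 0.2087]
ee_rot: [-3.037, -0.363, 0.075]
force: [0.2, -0.5, -1.2]
width: 0.063
gripper_force: 20.0
```

Run:
```python
from kin import *
s=arm.get_state();print(s['force'],s['q']);show([cupat('L',.045,-.2,-.15),cupat('L',.032,-.2,-.15)])
```

```text
[ 0.16796031 -0.4541705  -1.19455571] [-0.17732635  0.0384053  -0.44237746 -0.2726712  -0.78141643  2.00674799]
to [ 0.5203 -0.1991  0.1607] turn [0.001 0.    0.   ] shift [ 0.082 -0.007  0.549]
to [ 0.5265 -0.1973  0.1495] turn [0. 0. 0.] shift [0.019 0.    0.129]
```

>>> arm_command(
  series=[0,0,0,0.02,0,0.13,0.55,0,0,0,0.04,0,0.26,0.55,0,0,0,0.06,-0.005,0.4,0.55,0,0,0,0.082,-0.005,0.545,0.55,0,0,0,0.082,-0.005,0.545,0.55],
)

```text
t: 22.55
eef_pos: [0.5199, -0.1989, 0.1594]
ee_rot: [-3.036, -0.361, 0.075]
force: [0.1, 0.5, -0.7]
width: 0.0634
gripper_force: 20.0
```

>>> arm_command(
  series=[0,0,0,0.008,0,0.05,0.55,0,0,0,0.012,0,0.085,0.55,0,0,0,0.017,0,0.115,0.55,0,0,0,0.017,0,0.115,0.55],
)

```text
t: 23.05
eef_pos: [0.5257, -0.1977, 0.151]
ee_rot: [-3.036, -0.364, 0.075]
force: [0.1, 0.1, -0.3]
width: 0.0634
gripper_force: 20.0
```

Run:
```python
from kin import *
s=arm.get_state();print(s['force'],s['q']);show([cupat('L',.031,-.2,-.15)])
```

```text
[ 0.14570866  0.0853178  -0.28890355] [-0.14595477  0.14465623 -0.46503694 -0.30180339 -0.64962034  2.02321288]
to [ 0.527  -0.1972  0.1486] turn [ 0.001 -0.     0.   ] shift [ 0.004 -0.001  0.027]
```

>>> arm_command(
  series=[0,0,0,0.002,0,0.015,0.55,0,0,0,0.004,0,0.03,0.55,0,0,0,0.004,0,0.03,0.55],
)

```text
t: 23.42
eef_pos: [0.5268, -0.1975, 0.1493]
ee_rot: [-3.037, -0.364, 0.075]
force: [-5.7, -1.0, 7.8]
width: 0.0634
gripper_force: 20.0
```

>>> arm_command(
  series=[0,0,0,0,0,0,0.89,0,0,0,0,0,0,0.89,0,0,0,0,0,0,0.89],
)

```text
t: 23.8
eef_pos: [0.5272, -0.1972, 0.1484]
ee_rot: [-3.036, -0.364, 0.075]
force: [-1.0, 0.6, 0.1]
width: 0.0777
gripper_force: 0.0
```

>>> arm_command(
  series=[0,0,0,-0.04,0,-0.27,0.89,0,0,0,-0.08,0,-0.54,0.89,0,0,0,-0.14,0,-0.95,0.89,0,0,0,-0.14,0,-0.95,0.89,0,0,0,-0.14,0,-0.95,0.89],
)

```text
t: 24.42
eef_pos: [0.4812, -0.2106, 0.2316]
ee_rot: [-3.036, -0.364, 0.074]
force: [0.5, -0.0, -0.3]
width: 0.0779
gripper_force: 0.0
```

Run:
```python
from kin import *
m=arm.camera_model('wrist');f=arm.grab_frame('wrist');cv2.imwrite('pics/w10.png',f)
W7=(cv2.imread('pics/w7.png'),pickle.load(open('pics/w7.pkl','rb')))
for n,(im,mm),r in (('L',(f,m),.02996),('S',W7,.02405)):
    a=axis(PSI[n]);c=RIM[n]+.031*a
    pts,e,rr=clean(lip(im,mm,c,a,r,7));u,v=basis(a);X=[]
    for q in pts:
        o,d=ray(mm,q);X.append(o+d*((c-o)@a)/(d@a)-c)
    X=np.array(X);x,y=X@u,X@v;s=np.linalg.lstsq(np.c_[2*x,2*y,np.ones(len(x))],x*x+y*y,rcond=None)[0]
    print(n,len(pts),'off mm',s[:2]*1e3,'r',np.sqrt(s[2]+s[0]**2+s[1]**2)*1e3)
s=arm.grab_frame('scene');cv2.imwrite('pics/c10.png',cv2.hconcat([cv2.resize(f,(400,300)),cv2.resize(s[140:380,160:480],(400,300))]))
```

```text
L 98 off mm [0.47783114 0.4099634 ] r 30.19038107115826
S 61 off mm [-0.21087718  0.26034687] r 24.029037114240154
```

View pics/c10.png

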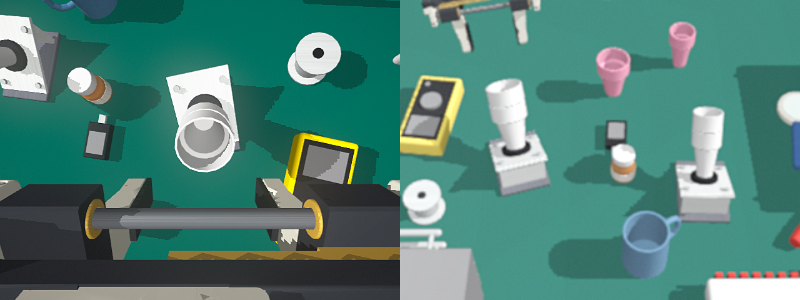

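Both are nested: the rims sit within 0.7 mm of their fully-home places. The bystanders haven't moved and the gripper is clear, so I'm handing in.

```bash
python3 -c "
from station import arm
print(arm.job_done())"
```

```text
the job is handed in; nothing more can be done
None
```

Both housings are nested in their matching clamped housings, each rim measured within 0.7 mm of fully home, and the job was handed in at about 24.5 s of the 53 s allowed; the hand-in returned no verdict.

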